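Show the base of a brown glass bottle to the inspection camera

ROBOT

A 6-joint arm with a two-finger parallel gripper is mounted at the origin on the work surface. World frame = base frame: x ahead of the robot, y to its left, z up, the work surface at z = 0. Lengths are in m, angles in degrees, forces in N, time in s.
With the tool pointing down it reaches from about 0.375 to 0.975 m from the base axis. Payload 3.8 kg.
Tool frame: the origin (TCP) lies at the very end of the fingers, on their centre line; the grasp point (between the pads) lies 19 mm behind it; z points along the fingers, y is the line along which they close (so a half turn about z gives the same grasp; the last joint's range is limited). The gripper opens to 88 mm and grips with 3 to 60 N. Pads are 18 mm wide; open, the fingers measure 123 mm over their backs; the gripper's body (75 mm by 187 mm) begins 45 mm behind the grasp point.
Start: joints at [68.36, 15.12, 91.902, -0, 72.978, -2.114], TCP at [0.226, 0.636, 0.239] pointing down, gripper open.
Joint ranges: [-150.88, 150.88], [-54.13, 125.18], [17.81, 147.31], [-75.09, 255.09], [0, 152.58], [-146.25, 146.25]. Speed limits (degrees/s): [147.25, 147.25, 180, 180, 180, 180].

INTERFACE

Orientations are given as [roll, pitch, yaw] about the fixed x, y, z axes, in that order (R = Rz(yaw) Ry(pitch) Rx(roll)).
In Python, from plant import robot, imaging, ticket gives the robot as it stands.
- The arm moves only by the shell command python3 -m inch 'ROWS' [OPENING] [FORCE]. ROWS is JSON, one flat list of numbers, 6 for each row, row after row: the shift along the tool's x, y, z as a fraction of full scale, then the turn, a rotation vector about the tool's x, y, z as a fraction of full scale. In form: [dx, dy, dz, ax, ay, az, dx, dy, dz, ax, ay, az, ...]. A call has 1 to 20 rows; each row is the pose to reach, as a shift and turn from the pose commanded when the call began, along the tool's axes at that moment, turning the shorter way round; what a row does not reach only later rows make up. Full scale, the value 1, is 500 mm for a shift and pi rad for a turn. A row lasts 1/10 s, in which the tool goes at most 50 mm and 8.59 degrees, less where a joint would pass 70% of its speed; a pose out of reach is approached as far as the arm can. A call with a number of a shift or a turn outside -1 to 1 is refused whole. A call with a gripper value outside its range is refused whole. OPENING is the closure, from 0 (fully open) to 1 (shut), set as the call begins (- or left out, the last holds). The fingers move at their own pace and stop on an object; FORCE is the grip in N (left out, the last holds). Time passes only in rows, so rows that repeat a pose let the fingers close. It gives the time, the measured TCP pose, the force, the opening and the grip force at its end, in the units of the state.
- robot.get_obs(): the state, without advancing time (a new reading comes with each control period).
- imaging.capture(name): name is "scene" or "side" or "wrist"; returns (picture, depth): 420x560x3 uint8, red, green, blue; 420x560 float32, m along the optical axis (not along the pixel's ray), 0 where there is no reading.
- imaging.camera_info(name): a dict with "fx", "fy", "cx", "cy" (pixels), "xyz" and "attitude" of the camera in the world. Camera axes: x right, y down, z forward; pixel columns grow to the right and rows downward; lengths in m; the calibration is good to about 2 mm. The wrist camera is an equidistant fisheye: a pixel r from the principal point sees the ray r / f radians off the axis. A picture is of the moment at which its call begins: read the wrist's pose just before it. camera_info takes no time and is no camera call; for the wrist camera it gives the pose at the moment of the call.
- ticket.sign_off(): hands the job in; it is judged then, once.
The state is a dict: "clock": time; "qpos": joint angles; "qd": joint speeds; "joint_efforts": joint torques, N m; "ee_pos": TCP position; "eef_rot": TCP orientation; "ft_force": force on the tool from outside, world axes, zero at the start; "torque": the same for the moment, N m; "gripper_width": opening from 0.0 (shut) to 1.0 (fully open); "gripper_force": force on a finger pad.
Only numpy, scipy, OpenCV 4.12 (cv2) and the standard library are available. Lean on these libraries where they do the work, as an engineer would, in place of code of your own. Each camera call takes 0.05 s, during which the arm holds its last target. There are 200 camera calls.

TASK

At this bottle-return bench the mould marks in a bottle's base are checked by camera. First set the ring lamp's brightness: turn the knob of the dimmer until its pointer stands on the long mark in the middle of the scale. Then pick up the square brown glass bottle that lies on its side and hold it up in the air, base towards the camera and 15 cm in front of the lens, centred on the lens and squarely along its line of sight; finish while still holding it there, without bumping the camera stand or shifting any of the other things on the mat.

Things in the scene. Friction and masses are not known exactly. Their poses are not given: they have to be found in the camera images.
- knob (a joint): angle of the dimmer's knob, rad: 0 with the pointer on the first mark of the scale, growing clockwise seen from above, 4.712 (270 degrees) on the last; 11 marks, 27 degrees apart, and the long middle mark is at 2.356. Starts at 1.05 to 1.85. Stays where it is left (friction about 0.035 N m, no spring)
- knob_grip (a point): point on the knob's vertical axis at the height to grip, 78 mm above the work surface and 10 mm below the knob's top. The knob is a black bar grip 42 mm long, 12 mm wide, 24 mm tall, standing on a disc of 47 mm diameter and 6 mm height. Its x axis runs along the bar to the pointer end (white line on top), z is up; it turns with the knob. With the pointer on the long mark, the pointer points along the dimmer's x
- dimmer: the lamp dimmer, an aluminium case fixed on the mat, 125 mm (x) by 150 mm (y), 52 mm tall, knob on top 12 mm to +y of its middle, pointing up. Origin at the centre of its underside; its x points away from the robot, towards the long mark
- bottle_mid (a point): centre of the body of the square brown glass bottle, which lies on its side on the mat: square body 54 by 54 mm in section and 100 mm long (rounded edges), then a 12 mm shoulder and a 31 mm wide neck 30 mm long, open mouth; 0.13 to 0.25 kg, centre of mass within 10 mm of this point. 27 mm above the mat. x axis along the bottle to its base, z up as it lies
- bottle_base (a point): centre of the bottle's flat base (with moulded ring and dots), 50 mm from bottle_mid along +x; same axes
- bottle_mouth (a point): centre of the bottle's mouth, 90 mm from bottle_mid along -x; same axes
- lens (a point): centre of the front of the camera's lens, 341 mm above the work surface; x axis = line of sight out of the lens, towards the robot and 20 degrees below level; y is level, z is upward, square to the line of sight. The camera housing (60 mm square, with a ring lamp of 92 mm diameter about the lens) lies behind this point
- stand: the camera stand, fixed on the mat: foot plate 170 by 200 mm, 18 mm thick, steel post 420 mm tall 35 mm behind its middle, carrying the camera. Origin on the mat straight under the lens (335 mm below it), 100 mm to -x of the foot's middle
- mat: hard rubber mat, 6 mm thick, lying fixed on the work surface, 940 by 1500 mm; everything stands on it, so its top is at z = 0.006
- can: crushed aluminium can, a flattened puck 68 mm across and 37 mm tall; origin at its underside. Leave it
- deli: transparent round deli container, open, 114 mm across and 56 mm tall; origin at its underside. Leave it
- cap: blue plastic bottle cap, 30 mm across and 13 mm tall; origin at its underside. Leave it
- round_bottle: round brown glass bottle standing upright, 62 mm across and 230 mm tall (not the one to show); origin at its underside. Leave it
- cup: white ceramic mug, 82 mm across and 90 mm tall; origin at its underside. Leave it
- tin: open steel food tin, 73 mm across and 108 mm tall; origin at its underside. Leave it
- jar: glass jar with steel lid, 72 mm across and 100 mm tall; origin at its underside. Leave it

How it is judged:
By the outcome, as a careful person would: the job done as asked, in the order asked, and still so for the second after the job is handed in, while the arm keeps its last pose, push and grip.
It also fails if it takes over 64 s, if anything falls off the work surface, if the arm or the gripper's body presses on something with over 40 N, if the wrist force passes 120 N, or if a joint passes its speed limit or range.

## Working session

There is one attempt and no reset: what is moved stays moved. The work goes in short steps, Python scripts to look and compute and a shell command to move; the robot and the scene stay as the last step left them, time stands still between calls to the robot, and variables do not carry over. Pictures are saved under pics/ and viewed, at most 10 in all, crops included, and the job is handed in when it is done.

```bash
ls; mkdir -p pics
python3 - <<'E'
from plant import robot, imaging, ticket
import cv2,numpy as np
print(robot.get_obs())
for n in ("scene","side","wrist"):
    print(n,imaging.camera_info(n))
    p,d=imaging.capture(n)
    cv2.imwrite(f"pics/{n}0.png",p[:,:,::-1]); np.save(f"pics/{n}0.npy",d)
E
```

```text
pics
{'clock': 0.0, 'qpos': array([ 6.83580763e+01,  1.51679638e+01,  9.19791243e+01, -1.60635979e-03,
        7.29783335e+01, -2.11285229e+00]), 'qd': array([ 0.00340776,  0.00077663,  0.0042272 , -0.04480595,  0.03338135,
        0.00922985]), 'joint_efforts': array([ 1.48423893e-03, -5.02103949e+01, -3.56880498e+01,  7.28282123e-02,
        2.95054726e-02, -1.61040207e-04]), 'ee_pos': array([0.22537915, 0.63551874, 0.23742214]), 'eef_rot': array([-1.79874607e+02, -3.09010704e-03,  1.60471397e+02]), 'ft_force': array([-0.05951269,  0.4097158 , -0.45803081]), 'torque': array([ 0.05431656, -0.02139709,  0.00590551]), 'gripper_force': 0.0, 'gripper_width': 0.9998307644519566}
scene {'fx': 414.77080533731566, 'fy': 414.77080533731566, 'cx': 285.22549320845945, 'cy': 209.5207677933706, 'xyz': array([ 1.04624691, -0.53279638,  1.2654881 ]), 'attitude': array([-145.09659928,    0.71702194,   38.58411055])}
side {'fx': 430.0393955061544, 'fy': 430.0393955061544, 'cx': 272.6719034998382, 'cy': 205.04573480213412, 'xyz': array([ 0.36772919, -1.21366858,  0.97888832]), 'attitude': array([-122.41068308,   -0.49720687,   -9.97735314])}
wrist {'fx': 325.19226210127806, 'fy': 325.19226210127806, 'cx': 276.36951948058186, 'cy': 216.97573334429714, 'xyz': array([0.14915321, 0.6636984 , 0.38388918]), 'attitude': array([1.61970655e+02, 1.11912146e-01, 7.04578741e+01])}
```

View pics/scene0.png

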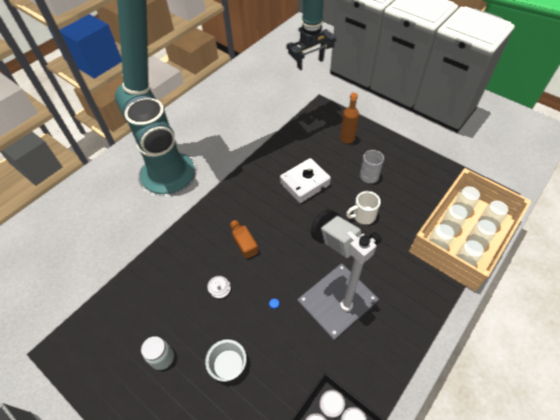

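View pics/side0.png

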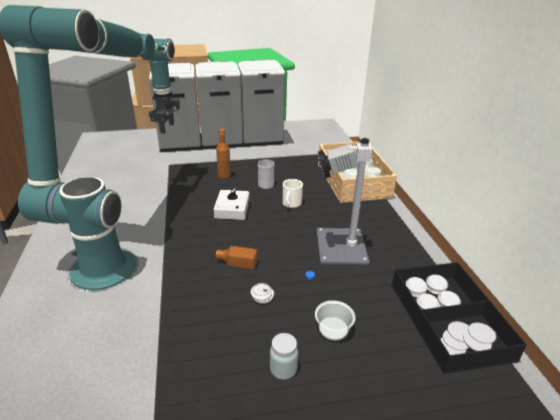

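The scene view shows the dimmer at (305,180) with its knob at (308,174), the lying bottle at (244,240) with its neck up-left at (236,226), and the stand foot around (340,300). The side view shows the dimmer at (232,204), the bottle at (240,257) and the lens ring at about (325,163).

```bash
cat > h.py <<'E'
from plant import robot, imaging, ticket
import cv2,numpy as np
from scipy.spatial.transform import Rotation as Ro
def R(a): return Ro.from_euler('xyz',a,degrees=True).as_matrix()
def rays(n,uv,info=None):
    i=info or imaging.camera_info(n); uv=np.atleast_2d(np.asarray(uv,float))
    a=(uv-[i['cx'],i['cy']])/i['fx']
    if n=='wrist':
        r=np.linalg.norm(a,axis=1,keepdims=True)+1e-9
        d=np.hstack([a/r*np.sin(r),np.cos(r)])
    else: d=np.hstack([a,np.ones((len(a),1))])
    return i['xyz'],d@R(i['attitude']).T
def onz(n,uv,z,info=None):
    o,d=rays(n,uv,info); return o+d*((z-o[2])/d[:,2:3])
def cloud(n,depth,info=None):
    vu=np.argwhere(depth>0); uv=vu[:,::-1]; o,d=rays(n,uv,info)
    i=info or imaging.camera_info(n)
    zc=d@R(i['attitude'])[:,2]
    return uv,o+d/zc[:,None]*depth[vu[:,0],vu[:,1]][:,None]
E
cat > m1.py <<'E'
from h import *
for n,boxes in {'scene':dict(dim=(275,150,340,205),bot=(222,212,268,265),foot=(290,260,385,340)),'side':dict(dim=(208,182,256,225),bot=(208,238,264,275),foot=(308,222,375,268))}.items():
    p=cv2.imread(f'pics/{n}0.png'); d=np.load(f'pics/{n}0.npy'); uv,X=cloud(n,d)
    hsv=cv2.cvtColor(p,cv2.COLOR_BGR2HSV)[uv[:,1],uv[:,0]]
    for k,(a,b,c,e) in boxes.items():
        m=(uv[:,0]>a)&(uv[:,0]<c)&(uv[:,1]>b)&(uv[:,1]<e)
        if k=='dim': m&=(abs(X[:,2]-.058)<.006)
        if k=='foot': m&=(abs(X[:,2]-.024)<.006)&(hsv[:,2]>50)
        if k=='bot': m&=(hsv[:,1]>130)&(hsv[:,2]>50)
        P=X[m]
        print(n,k,m.sum(),P[:,2].min().round(3),P[:,2].max().round(3),end=' ')
        (cx,cy),wh,an=cv2.minAreaRect((P[:,:2]*1000).astype(np.float32))
        print(round(cx),round(cy),np.round(wh),round(an,1))
        if k=='bot':
            c=P[:,:2].mean(0);w,v=np.linalg.eigh(np.cov(P[:,:2].T));print('  mean',c,'axis',v[:,1],'zmax',np.percentile(P[:,2],95))
    m=(X[:,2]>.29)&(X[:,2]<.4)&(X[:,0]>.55)&(X[:,0]<1.1)&(abs(X[:,1])<.35)
    print(n,'cam',m.sum(),X[m].min(0),X[m].max(0))
    big=cv2.resize(p[160:280,270:390] if n=='scene' else p[130:270,200:380],None,fx=3.0,fy=3.0,interpolation=cv2.INTER_CUBIC); cv2.imwrite(f'pics/{n}_c.png',big)
a=cv2.imread('pics/scene_c.png');b=cv2.imread('pics/side_c.png')
h=max(len(a),len(b));f=lambda q:cv2.copyMakeBorder(q,0,h-len(q),0,0,cv2.BORDER_CONSTANT)
o=np.hstack([f(a),f(b)]);print(o.shape,a.shape);cv2.imwrite('pics/crops.png',cv2.resize(o,None,fx=800/o.shape[1],fy=800/o.shape[1]))
E
python3 m1.py
```

```text
scene dim 881 0.052 0.064 472 282 [150. 126.] 74.5
scene bot 606 0.001 0.066 443 -44 [ 65. 173.] 67.5
  mean [ 0.46984097 -0.06284741] axis [-0.92731049  0.374293  ] zmax 0.06190020687410963
scene foot 2722 0.018 0.03 840 -31 [201. 171.] 78.4
scene cam 1506 [ 0.72924629 -0.06385766  0.29051898] [0.90008836 0.0275849  0.39999541]
side dim 520 0.052 0.064 469 282 [159. 125.] 77.0
side bot 707 0.001 0.064 455 -21 [129. 160.] 68.0
  mean [ 0.45858893 -0.06799552] axis [-0.87360389  0.48663769] zmax 0.06082434251281475
side foot 1414 0.018 0.03 836 -32 [207. 169.] 79.0
side cam 1107 [ 0.7267707  -0.06492086  0.29075438] [0.88931021 0.02636168 0.39982062]
(420, 900, 3) (360, 360, 3)
```

View pics/crops.png

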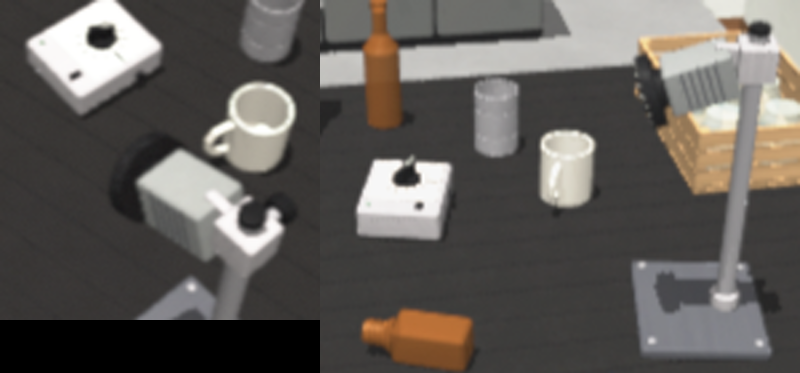

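The crops show the knob on the white case, with its white pointer too small to read here. The lens ring faces the robot, and the bottle base points towards the stand. Next I locate the tall bottle and work out the first move.

```bash
cat >> h.py <<'E'
def delta(p,rpy=None):
    s=robot.get_obs(); T=R(s['eef_rot']); d=T.T@(np.asarray(p)-s['ee_pos'])/.5
    r=np.zeros(3) if rpy is None else Ro.from_matrix(T.T@R(rpy)).as_rotvec()/np.pi
    n=max(np.linalg.norm(d)*10,np.degrees(np.linalg.norm(r)*np.pi)/8.59)
    print('delta',np.round(d,4),np.round(r,4),'rows>=',round(n,1))
E
python3 - <<'E'
from h import *
print(onz('scene',[[349,140],[371,180],[365,217],[219,292]],.006).round(3)); print(onz('side',[[224,176],[266,186],[292,204],[262,297]],.006).round(3))
delta([.474,.294,.2],[180,0,165])
delta([.474,.294,.24],[180,0,165])
E
```

```text
[[ 0.475  0.586  0.006]
 [ 0.661  0.459  0.006]
 [ 0.736  0.298  0.006]
 [ 0.52  -0.245  0.006]]
[[ 0.459  0.582  0.006]
 [ 0.64   0.458  0.006]
 [ 0.724  0.289  0.006]
 [ 0.514 -0.234  0.006]]
delta [-0.697  -0.4777  0.0761] [-0.0006 -0.     -0.0251] rows>= 8.5
delta [-0.697  -0.4779 -0.0039] [-0.0006 -0.     -0.0251] rows>= 8.5
```

```bash
python3 -m inch '[-0.2,-0.13,-0.04,0,0,0, -0.45,-0.3,0,0,0,-0.025, -0.6,-0.4,0.04,0,0,-0.025, -0.697,-0.478,0.076,0,0,-0.025, -0.697,-0.478,0.076,0,0,-0.025, -0.697,-0.478,0.076,0,0,-0.025, -0.697,-0.478,0.076,0,0,-0.025, -0.697,-0.478,0.076,0,0,-0.025, -0.697,-0.478,0.076,0,0,-0.025, -0.697,-0.478,0.076,0,0,-0.025, -0.697,-0.478,0.076,0,0,-0.025, -0.697,-0.478,0.076,0,0,-0.025]'
python3 - <<'E'
from h import *
i=imaging.camera_info('wrist');p,d=imaging.capture('wrist');cv2.imwrite('pics/w1.png',p[:,:,::-1]);np.save('pics/w1.npy',d);np.save('pics/w1i.npy',i)
E
```

```text
clock: 1.35
ee_pos: [0.4736, 0.2953, 0.2008]
eef_rot: [180.0, -0.0, 165.0]
ft_force: [-0.5, -0.3, 0.3]
gripper_width: 1.001
gripper_force: 0.0
```

View pics/w1.png

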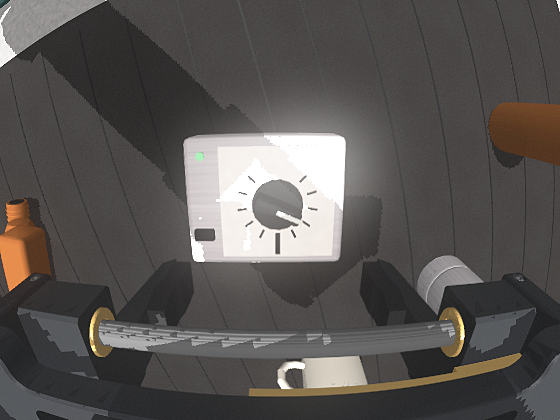

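The wrist view shows the knob disc at (277,205), its white pointer running to about (300,220), and the long mark straight below at (277,243). The lying bottle is at the left, around (22,240).

Run:
```python
from h import *
i=np.load('pics/w1i.npy',allow_pickle=True).item();p=cv2.imread('pics/w1.png');g=cv2.cvtColor(p,cv2.COLOR_BGR2GRAY)
def line(m,z):
    v,u=np.nonzero(m);X=onz('wrist',np.c_[u,v],z,i)[:,:2];c=X.mean(0);w,V=np.linalg.eigh(np.cov(X.T));a=V[:,1]
    a*=np.sign(a[0]);return len(u),c,np.degrees(np.arctan2(a[1],a[0])),np.sqrt(w)*3.46
yy,xx=np.mgrid[:420,:560]
dk=(g<90)&(np.hypot(xx-277,yy-205)<30)
n,l,st,ce=cv2.connectedComponentsWithStats(dk.astype(np.uint8));k=1+st[1:,4].argmax();(c,r)=cv2.minEnclosingCircle(np.argwhere(l==k)[:,::-1].astype(np.float32))
print('disc',c,r,onz('wrist',c,.064,i),onz('wrist',c,.088,i))
ptr=(g>150)&(np.hypot(xx-c[0],yy-c[1])<r-1); 
n,l,st,ce=cv2.connectedComponentsWithStats(ptr.astype(np.uint8));k=1+st[1:,4].argmax()
print('pointer',line(l==k,.088),ce[k])
lm=(g<110)&(xx>270)&(xx<285)&(yy>233)&(yy<256); print('long',line(lm,.058))
pl=(g>150)&(xx>215)&(xx<315)&(yy>140)&(yy<262)
e=onz('wrist',[[188,250],[188,150],[195,261],[335,261]],.058,i)
print(e.round(4))
b=cv2.resize(p[160:260,220:340],None,fx=5,fy=5,interpolation=cv2.INTER_NEAREST)
b[:,:]=b;cv2.imwrite('pics/w1c.png',b)
```

```text
disc (295.0, 225.0) 1.000100016593933 [[0.4964491 0.3079281 0.064    ]] [[0.48789113 0.30869765 0.088     ]]Traceback (most recent call last):
  File "<stdin>", line 11, in <module>
ValueError: attempt to get argmax of an empty sequence
```

Run:
```python
from h import *
i=np.load('pics/w1i.npy',allow_pickle=True).item();p=cv2.imread('pics/w1.png');g=cv2.cvtColor(p,cv2.COLOR_BGR2GRAY)
def line(m,z):
    v,u=np.nonzero(m);X=onz('wrist',np.c_[u,v],z,i)[:,:2];c=X.mean(0);w,V=np.linalg.eigh(np.cov(X.T));a=V[:,1]
    a*=np.sign(a[0]);return len(u),c,np.degrees(np.arctan2(a[1],a[0])),np.sqrt(w)*3.46
yy,xx=np.mgrid[:420,:560]
print(g[205,250:306:3],g[185:226:3,277])
dk=(g<150)&(np.hypot(xx-277,yy-205)<30)
n,l,st,ce=cv2.connectedComponentsWithStats(dk.astype(np.uint8));k=1+st[1:,4].argmax();(c,r)=cv2.minEnclosingCircle(np.argwhere(l==k)[:,::-1].astype(np.float32))
print('disc',c,r,onz('wrist',c,.064,i),onz('wrist',c,.088,i))
ptr=(g>190)&(np.hypot(xx-c[0],yy-c[1])<r-1); 
n,l,st,ce=cv2.connectedComponentsWithStats(ptr.astype(np.uint8))
for k in range(1,n):
  if st[k,4]>8: print('pointer',line(l==k,.088),ce[k],st[k])
lm=(g<150)&(xx>270)&(xx<285)&(yy>233)&(yy<256); print('long',line(lm,.058))
b=cv2.resize(p[160:260,220:340],None,fx=5,fy=5,interpolation=cv2.INTER_NEAREST)
cv2.imwrite('pics/w1c.png',b)
```

```text
[255 123 138 136 139 140 139 137 132 126 124 127 125 124 126 133 135 129
 255] [150 147 147 144 142 129 127 130 132 255 204 116 116 112]
disc (278.8897705078125, 205.02093505859375) 26.965696334838867 [[0.47405185 0.29846211 0.064     ]] [[0.46739193 0.30003385 0.088     ]]
pointer (69, array([0.46736778, 0.31885803]), np.float64(2.0238352277261744), array([0.00588029, 0.0305533 ])) [300.86956522 199.26086957] [290 182  15  35  69]
pointer (121, array([0.47929058, 0.30426741]), np.float64(51.73991942800344), array([0.00430903, 0.02088937])) [287.38842975 216.94214876] [276 211  25  13 121]
pointer (49, array([0.48802063, 0.29707101]), np.float64(81.0201370879839), array([0.0036327 , 0.02336364])) [281.75510204 228.48979592] [266 225  29   6  49]
long (84, array([0.51288847, 0.28670423]), np.float64(-16.134578756792386), array([0.00405233, 0.02114127]))
```

View pics/w1c.png

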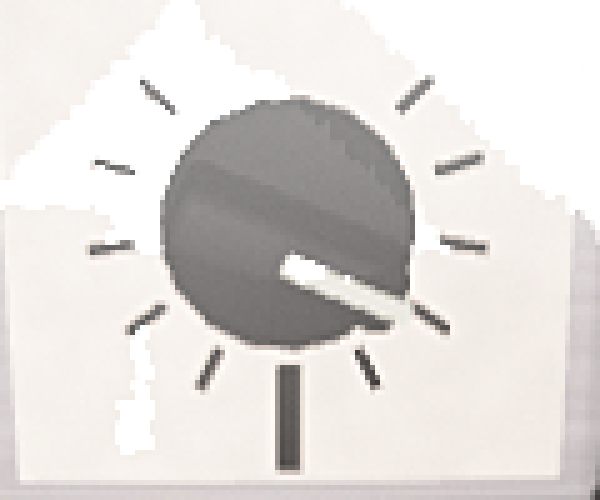

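The crop confirms the pointer: it runs from the knob centre towards lower right, at about 51.7° in the world. The long mark stands at about -15°, so the knob needs about 67° clockwise. I'll align the gripper with the bar and descend.

```bash
python3 -m inch '[0.002,0.002,0.05,0,0,-0.045, 0.002,0.002,0.05,0,0,-0.09, 0.002,0.002,0.08,0,0,-0.135, 0.002,0.002,0.08,0,0,-0.18, 0.002,0.002,0.1,0,0,-0.225, 0.002,0.002,0.1,0,0,-0.27, 0.002,0.002,0.12,0,0,-0.315, 0.002,0.002,0.12,0,0,-0.371, 0.002,0.002,0.15,0,0,-0.371, 0.002,0.002,0.18,0,0,-0.371, 0.002,0.002,0.21,0,0,-0.371, 0.002,0.002,0.23,0,0,-0.371, 0.002,0.002,0.25,0,0,-0.371, 0.002,0.002,0.26,0,0,-0.371, 0.002,0.002,0.266,0,0,-0.371, 0.002,0.002,0.266,0,0,-0.371, 0.002,0.002,0.266,0,0,-0.371]'
```

```text
clock: 3.1
ee_pos: [0.474, 0.2958, 0.0682]
eef_rot: [-180.0, 0.1, -128.3]
ft_force: [0.4, 1.2, 0.0]
gripper_width: 1.0
gripper_force: 0.0
```

```bash
python3 -m inch '[0,0,0,0,0,0, 0,0,0,0,0,0, 0,0,0,0,0,0, 0,0,0,0,0,0, 0,0,0,0,0,0, 0,0,0,0,0,0, 0,0,0,0,0,0, 0,0,0,0,0,0, 0,0,0,0,0,0, 0,0,0,0,0,0, 0,0,0,0,0,0, 0,0,0,0,0,0]' 1 20
```

```text
clock: 4.3
ee_pos: [0.4735, 0.2956, 0.0677]
eef_rot: [-180.0, -0.0, -128.2]
ft_force: [-0.6, -0.5, 0.2]
gripper_width: 0.136
gripper_force: 20.0
```

```bash
python3 -m inch '[0,0,0,0,0,0.03, 0,0,0,0,0,0.06, 0,0,0,0,0,0.09, 0,0,0,0,0,0.12, 0,0,0,0,0,0.15, 0,0,0,0,0,0.18, 0,0,0,0,0,0.21, 0,0,0,0,0,0.24, 0,0,0,0,0,0.27, 0,0,0,0,0,0.30, 0,0,0,0,0,0.33, 0,0,0,0,0,0.36, 0,0,0,0,0,0.3725, 0,0,0,0,0,0.3725, 0,0,0,0,0,0.3725]' && python3 -m inch '[0,0,0,0,0,0, 0,0,0,0,0,0, 0,0,0,0,0,0, 0,0,0,0,0,0, 0,0,0,0,0,0, 0,0,-0.02,0,0,0, 0,0,-0.05,0,0,0, 0,0,-0.1,0,0,0, 0,0,-0.2,0,0,0, 0,0,-0.266,0,0,0, 0,0,-0.266,0,0,0, 0,0,-0.266,0,0,0, 0,0,-0.266,0,0,0]' 0
python3 - <<'E'
from h import *
i=imaging.camera_info('wrist');p,d=imaging.capture('wrist');cv2.imwrite('pics/w2.png',p[:,:,::-1]);np.save('pics/w2.npy',d);np.save('pics/w2i.npy',i)
b=cv2.resize(p[:,:,::-1][160:260,220:340],None,fx=5,fy=5,interpolation=cv2.INTER_NEAREST);cv2.imwrite('pics/w2c.png',b)
E
```

```text
clock: 5.8
ee_pos: [0.4734, 0.296, 0.0677]
eef_rot: [180.0, -0.0, 164.7]
ft_force: [-0.7, 2.6, -1.0]
gripper_width: 0.135
gripper_force: 20.0
clock: 7.1
ee_pos: [0.4727, 0.2952, 0.2]
eef_rot: [-179.9, -0.1, 164.7]
ft_force: [0.1, 0.0, -0.3]
gripper_width: 1.0
gripper_force: 0.0
```

View pics/w2c.png

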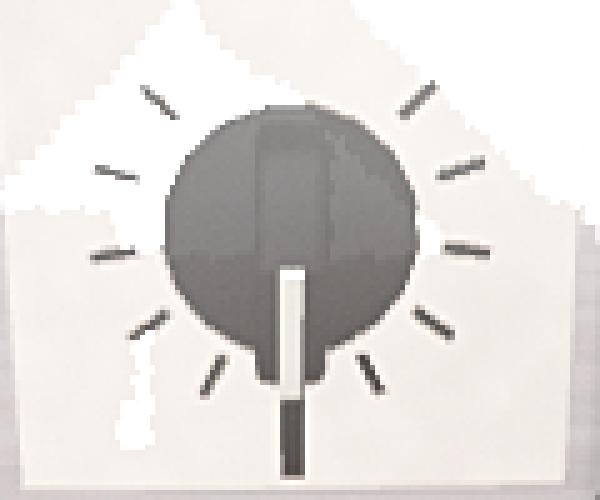

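The pointer now lies exactly in line with the long mark, both at column 292 of the crop. Next I move over the bottle and look.

```bash
python3 -m inch '[-0.02,-0.09,-0.05,0,0,0, -0.04,-0.18,-0.1,0,0,0, -0.06,-0.27,-0.1,0,0,0.01, -0.08,-0.36,-0.1,0,0,0.02, -0.1,-0.45,-0.1,0,0,0.03, -0.13,-0.55,-0.1,0,0,0.04, -0.15,-0.64,-0.1,0,0,0.048, -0.162,-0.692,-0.1,0,0,0.048, -0.162,-0.692,-0.1,0,0,0.048, -0.162,-0.692,-0.1,0,0,0.048, -0.162,-0.692,-0.1,0,0,0.048]'
python3 - <<'E'
from h import *
i=imaging.camera_info('wrist');p,d=imaging.capture('wrist');cv2.imwrite('pics/w3.png',p[:,:,::-1]);np.save('pics/w3.npy',d);np.save('pics/w3i.npy',i)
E
```

```text
clock: 8.25
ee_pos: [0.4599, -0.0584, 0.2498]
eef_rot: [180.0, -0.1, 156.1]
ft_force: [0.4, 0.6, -0.3]
gripper_width: 0.999
gripper_force: 0.0
```

View pics/w3.png

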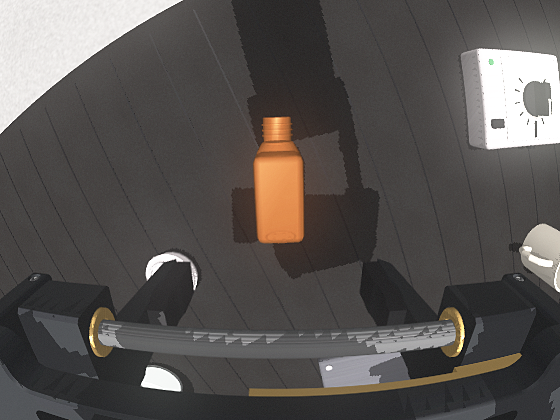

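The bottle lies nearly upright in the image, with its body at x 254–304, y 155–242 and its neck up at (277,128). The can is at (172,270), clear of the fingers' line.

Run:
```python
from h import *
i=np.load('pics/w3i.npy',allow_pickle=True).item();p=cv2.imread('pics/w3.png');d=np.load('pics/w3.npy')
hsv=cv2.cvtColor(p,cv2.COLOR_BGR2HSV);m=(hsv[:,:,1]>130)&(hsv[:,:,2]>90)&(hsv[:,:,0]<22)
m[:100]=0;m[260:]=0;m[:,:230]=0;m[:,320:]=0
uv,X=cloud('wrist',np.where(m,d,0),i)
print(len(X),np.percentile(X[:,2],[5,50,95]))
t=X[(X[:,2]>.054)]
for Q in(t,X[X[:,2]>.02]):
    print(len(Q),cv2.minAreaRect((Q[:,:2]*1000).astype(np.float32)))
c=t[:,:2].mean(0);w,V=np.linalg.eigh(np.cov(t[:,:2].T));a=V[:,1]*np.sign(V[0,1]);print('c',c,'yaw',np.degrees(np.arctan2(a[1],a[0])))
Q=X[X[:,2]>.02][:,:2]-c;s=Q@a;l=Q@[-a[1],a[0]]
print('along',np.percentile(s,[0,.5,50,99.5,100]))
for k in np.arange(-.11,.06,.01):
    f=(s>k)&(s<k+.01)
    if f.any(): print(round(k,3),np.percentile(l[f],[1,99]).round(4))
# pixel mask on plane z=.06 as a cross-check
```

```text
5429 [0.04402918 0.0595241  0.06124912]
4212 ((466.90533447265625, -57.603271484375), (52.37710189819336, 105.2440185546875), 67.96997833251953)
5400 ((451.45977783203125, -51.78919219970703), (53.504188537597656, 138.029541015625), 67.52552795410156)
c [ 0.46708609 -0.05763058] yaw -21.792799517416732
along [-0.08582532 -0.08476839 -0.01335343  0.05086309  0.0524973 ]
-0.09 [-0.0144  0.0149]
-0.08 [-0.0156  0.0156]
-0.07 [-0.0151  0.0145]
-0.06 [-0.0197  0.0193]
-0.05 [-0.024  0.024]
-0.04 [-0.0265  0.0254]
-0.03 [-0.026   0.0252]
-0.02 [-0.0265  0.0263]
-0.01 [-0.0259  0.0261]
-0.0 [-0.0264  0.0259]
0.01 [-0.0258  0.0258]
0.02 [-0.0266  0.0256]
0.03 [-0.0258  0.0254]
0.04 [-0.0264  0.0253]
0.05 [-0.0215  0.0223]
```

```bash
python3 -m inch '[-0.0155,0.0073,0.04,0,0,-0.011, -0.0155,0.0073,0.1,0,0,-0.011, -0.0155,0.0073,0.16,0,0,-0.011, -0.0155,0.0073,0.22,0,0,-0.011, -0.0155,0.0073,0.28,0,0,-0.011, -0.0155,0.0073,0.33,0,0,-0.011, -0.0155,0.0073,0.38,0,0,-0.011, -0.0155,0.0073,0.42,0,0,-0.011, -0.0155,0.0073,0.45,0,0,-0.011, -0.0155,0.0073,0.47,0,0,-0.011, -0.0155,0.0073,0.47,0,0,-0.011, -0.0155,0.0073,0.47,0,0,-0.011]' && python3 -m inch '[0,0,0,0,0,0, 0,0,0,0,0,0, 0,0,0,0,0,0, 0,0,0,0,0,0, 0,0,0,0,0,0, 0,0,0,0,0,0, 0,0,0,0,0,0, 0,0,0,0,0,0, 0,0,0,0,0,0, 0,0,0,0,0,0]' 1 30
```

```text
clock: 9.5
ee_pos: [0.4693, -0.0587, 0.016]
eef_rot: [180.0, 0.0, 158.1]
ft_force: [0.4, -0.5, 0.0]
gripper_width: 0.994
gripper_force: 0.0
clock: 10.5
ee_pos: [0.4691, -0.0594, 0.016]
eef_rot: [-180.0, 0.0, 158.0]
ft_force: [-2.2, -0.5, 5.2]
gripper_width: 0.61
gripper_force: 30.0
```

The bottle is gripped at 53.7 mm. I lift it straight up, then refine the lens frame from the foot and housing depth data.

```bash
python3 -m inch '[0,0,-0.01,0,0,0, 0,0,-0.03,0,0,0, 0,0,-0.08,0,0,0, 0,0,-0.14,0,0,0, 0,0,-0.2,0,0,0, 0,0,-0.26,0,0,0, 0,0,-0.32,0,0,0, 0,0,-0.38,0,0,0, 0,0,-0.4,0,0,0, 0,0,-0.4,0,0,0, 0,0,-0.4,0,0,0]'
python3 - <<'E'
from h import *
yaws=[]
for n in('scene','side'):
    p=cv2.imread(f'pics/{n}0.png');d=np.load(f'pics/{n}0.npy');uv,X=cloud(n,d);hsv=cv2.cvtColor(p,cv2.COLOR_BGR2HSV)[uv[:,1],uv[:,0]]
    m=(X[:,0]>.68)&(X[:,0]<.95)&(abs(X[:,1]+.02)<.13)&(X[:,2]>.27)&(X[:,2]<.42)
    V=hsv[:,2]
    ring=X[m&(V<60)&(X[:,0]<.8)];hou=X[m&(V>90)&(X[:,0]<.86)]
    print(n,'ring',len(ring),ring.min(0).round(3),ring.max(0).round(3),ring.mean(0).round(3))
    # in lens frame guess
    for y in(-11.3,):
        a=np.radians(y);L=np.array([.838-.1*np.cos(a),-.0315-.1*np.sin(a),.341])
        ex=Ro.from_euler('zy',[180+y,20],degrees=True).as_matrix()
        for nm,Q in(('ring',ring),('hou',hou)):
            q=(Q-L)@ex; print(nm,'ex0',ex[:,0].round(3),'lensframe pct1,50,99',np.percentile(q,[1,50,99],axis=0).round(4).tolist())
        # yaw from housing top face: side edges in lens frame
        q=(hou-L)@ex; top=q[q[:,2]>.022]; top=top[(top[:,0]<-.02)&(top[:,0]>-.09)]
        for x0 in np.arange(-.09,-.02,.01):
            s=top[(top[:,0]>x0)&(top[:,0]<x0+.01)]
            if len(s)>5: print(round(x0,3),len(s),np.percentile(s[:,1],[2,98]).round(4))
    f=(X[:,2]>.018)&(X[:,2]<.03)&(X[:,0]>.7)&(X[:,0]<1)&(abs(X[:,1]+.03)<.15)&(V>50)
    print('foot',cv2.minAreaRect((X[f][:,:2]*1000).astype(np.float32)))
E
```

```text
clock: 11.6
ee_pos: [0.468, -0.0591, 0.2143]
eef_rot: [-180.0, -0.1, 158.0]
ft_force: [0.0, 0.0, -2.6]
gripper_width: 0.608
gripper_force: 30.0
scene ring 407 [ 0.729 -0.06   0.313] [0.769 0.028 0.392] [ 0.748 -0.028  0.367]
ring ex0 [-0.921  0.196  0.335] lensframe pct1,50,99 [[-0.0385, -0.0361, -0.0154], [0.0004, 0.0229, 0.033], [0.0212, 0.0452, 0.0478]]
hou ex0 [-0.921  0.196  0.335] lensframe pct1,50,99 [[-0.1054, -0.0245, 0.0178], [-0.0548, 0.016, 0.0732], [-0.0075, 0.0338, 0.1086]]
-0.09 109 [-0.0222  0.0327]
-0.08 109 [-0.0214  0.0339]
-0.07 106 [-0.0222  0.0338]
-0.06 103 [-0.0235  0.0334]
-0.05 100 [-0.0223  0.033 ]
-0.04 101 [-0.0232  0.0326]
-0.03 98 [-0.0242  0.0314]
foot ((822.4274291992188, -56.920318603515625), (258.333984375, 196.03953552246094), 78.35997772216797)
side ring 134 [ 0.73  -0.064  0.311] [ 0.767 -0.     0.391] [ 0.747 -0.045  0.355]
ring ex0 [-0.921  0.196  0.335] lensframe pct1,50,99 [[-0.0317, -0.0013, -0.0178], [-0.0087, 0.0378, 0.0164], [0.0178, 0.0493, 0.0466]]
hou ex0 [-0.921  0.196  0.335] lensframe pct1,50,99 [[-0.1275, -0.02, -0.0029], [-0.057, 0.0281, 0.0578], [0.0111, 0.0371, 0.1076]]
-0.09 94 [-0.0112  0.0351]
-0.08 74 [-0.0023  0.0362]
-0.07 84 [-0.0158  0.0378]
-0.06 88 [-0.0187  0.0361]
-0.05 79 [-0.0181  0.0369]
-0.04 68 [-0.0201  0.0366]
-0.03 68 [-0.0209  0.0346]
foot ((835.9777221679688, -32.06672668457031), (207.3485870361328, 169.36524963378906), 79.04736328125)
```

Run:
```python
from h import *
y=-11.3;a=np.radians(y);L=np.array([.838-.1*np.cos(a),-.0315-.1*np.sin(a),.341]);ex=Ro.from_euler('ZY',[180+y,20],degrees=True).as_matrix()
print('L',L,ex[:,0].round(3))
for n in('scene','side'):
    p=cv2.imread(f'pics/{n}0.png');d=np.load(f'pics/{n}0.npy');uv,X=cloud(n,d);V=cv2.cvtColor(p,cv2.COLOR_BGR2HSV)[uv[:,1],uv[:,0],2]
    m=(X[:,0]>.68)&(X[:,0]<.95)&(abs(X[:,1]+.02)<.13)&(X[:,2]>.27)
    q=(X-L)@ex; r=q[m&(V<60)&(X[:,0]<.8)]; h=q[m&(V>90)]
    print(n,'ring',np.percentile(r,[1,50,99],axis=0).round(4).tolist())
    h=h[(h[:,2]>.02)&(h[:,2]<.04)]
    for x0 in np.arange(-.12,-.02,.015):
        s=h[(h[:,0]>x0)&(h[:,0]<x0+.015)]
        if len(s)>5: print(round(x0,3),len(s),np.percentile(s[:,1],[2,98]).round(4),s[:,2].mean().round(4))
```

```text
L [ 0.73993853 -0.01190539  0.341     ] [-0.921  0.184 -0.342]
scene ring [[-0.0249, -0.0381, -0.0321], [-0.0215, 0.0216, 0.0263], [-0.0056, 0.0448, 0.0452]]
-0.12 138 [-0.0278  0.0285] 0.0273
-0.105 101 [-0.0273  0.029 ] 0.0281
-0.09 109 [-0.028   0.0293] 0.0281
-0.075 102 [-0.0278  0.0285] 0.0282
-0.06 100 [-0.0277  0.0297] 0.0279
-0.045 64 [-0.0272  0.0279] 0.0276
side ring [[-0.0298, -0.0044, -0.0296], [-0.0175, 0.0357, 0.009], [-0.0019, 0.0484, 0.046]]
-0.12 38 [-0.024   0.0322] 0.0277
-0.105 52 [-0.0241  0.0335] 0.0283
-0.09 46 [-0.024   0.0297] 0.0286
-0.075 52 [-0.0243  0.0325] 0.0283
-0.06 48 [-0.0254  0.0315] 0.0284
-0.045 43 [-0.0231  0.0308] 0.0284
```

Run:
```python
from h import *
L=np.array([.7395,-.0135,.340]);T=R([180,20,168.7]);s=T[:,0];b=L+.15*s
print(s,b);p=b-T@[-.049,0,-.017];print(p);delta(p,[180,20,168.7])
```

```text
[-0.92147636  0.18412915 -0.34202014] [0.60127855 0.01411937 0.28869698]
[0.56182783 0.0220024  0.25596322]
delta [-0.1132  0.2205 -0.0835] [-0.0104 -0.1114 -0.0586] rows>= 2.6
```

```bash
python3 -m inch '[-0.01,0.02,-0.01,-0.001,-0.01,-0.005, -0.02,0.04,-0.02,-0.002,-0.02,-0.01, -0.03,0.07,-0.03,-0.003,-0.035,-0.02, -0.045,0.1,-0.04,-0.004,-0.05,-0.028, -0.06,0.13,-0.05,-0.006,-0.066,-0.036, -0.075,0.155,-0.06,-0.008,-0.08,-0.044, -0.09,0.18,-0.07,-0.009,-0.095,-0.05, -0.105,0.205,-0.078,-0.01,-0.105,-0.056, -0.1132,0.2205,-0.0835,-0.0104,-0.1114,-0.0586, -0.1132,0.2205,-0.0835,-0.0104,-0.1114,-0.0586, -0.1132,0.2205,-0.0835,-0.0104,-0.1114,-0.0586, -0.1132,0.2205,-0.0835,-0.0104,-0.1114,-0.0586, -0.1132,0.2205,-0.0835,-0.0104,-0.1114,-0.0586]'
python3 - <<'E'
from h import *
L=np.array([.7395,-.0135,.340]);T=R([180,20,168.7])
for n in('scene','side'):
    p,d=imaging.capture(n);cv2.imwrite(f'pics/{n}1.png',p[:,:,::-1]);uv,X=cloud(n,d)
    h=cv2.cvtColor(p,cv2.COLOR_RGB2HSV)[uv[:,1],uv[:,0]]
    m=(h[:,1]>130)&(h[:,0]<22)&(X[:,0]>.4)&(X[:,0]<.68)&(abs(X[:,1])<.12)&(X[:,2]>.15)&(h[:,2]>60)
    q=(X[m]-L)@T   # x out of lens, y left(+), z down
    print(n,m.sum(),np.percentile(q,[1,5,50,95,99],axis=0).round(4).tolist())
    f=q[q[:,0]<.156];print(' base',len(f),np.percentile(f,[2,98],axis=0).round(4).tolist())
    for x0 in np.arange(.14,.3,.015):
        g=q[(q[:,0]>x0)&(q[:,0]<x0+.015)]
        if len(g)>8: print(round(x0,3),len(g),np.percentile(g[:,1:],[3,97],axis=0).round(4).tolist())
a=cv2.imread('pics/scene1.png')[140:350,200:400];b=cv2.imread('pics/side1.png')[100:310,200:400]
cv2.imwrite('pics/end.png',cv2.resize(np.hstack([a,b]),None,fx=2,fy=2))
delta(L+.15*T[:,0]-T@[-.049,0,-.017],[180,20,168.7])
E
```

```text
clock: 12.9
ee_pos: [0.5624, 0.0214, 0.2572]
eef_rot: [-180.0, 20.1, 168.7]
ft_force: [-0.9, -1.1, -2.9]
gripper_width: 0.612
gripper_force: 30.0
scene 555 [[0.1426, -0.0342, -0.0773], [0.1438, -0.0283, -0.0294], [0.1609, -0.0068, -0.0225], [0.2125, 0.0213, 0.0155], [0.2386, 0.0439, 0.0213]]
 base 248 [[0.1425, -0.027, -0.0281], [0.1546, 0.0206, 0.0212]]
0.14 244 [[-0.0267, -0.0272], [0.0204, 0.0199]]
0.155 81 [[-0.0331, -0.0438], [0.0182, 0.0159]]
0.17 96 [[-0.0341, -0.0752], [0.021, 0.0148]]
0.185 68 [[-0.0294, -0.0286], [0.0263, 0.0109]]
0.2 43 [[-0.0134, -0.0786], [0.0479, -0.0232]]
0.23 20 [[-0.0055, -0.0285], [0.0222, -0.0234]]
side 420 [[0.1468, -0.0864, -0.049], [0.1475, -0.0317, -0.0279], [0.1786, -0.0253, -0.0078], [0.2745, 0.0072, 0.0168], [0.2832, 0.0151, 0.0198]]
 base 83 [[0.1467, -0.0314, -0.0279], [0.1557, 0.0172, 0.0162]]
0.14 77 [[-0.0308, -0.0278], [0.0136, 0.0151]]
0.155 88 [[-0.0319, -0.0297], [0.0142, 0.0173]]
0.17 64 [[-0.0313, -0.0286], [0.0058, 0.0189]]
0.185 17 [[-0.0318, -0.0164], [-0.0231, 0.0178]]
0.215 45 [[-0.0343, -0.0177], [-0.0239, 0.0182]]
0.23 45 [[-0.0872, -0.0519], [-0.023, 0.0184]]
0.245 21 [[-0.0259, -0.0165], [-0.0123, 0.0006]]
0.26 34 [[-0.0195, -0.0162], [0.0029, 0.0015]]
0.275 21 [[-0.0181, -0.0175], [0.0057, -0.0003]]
delta [0.0024 0.0009 0.002 ] [-0.0001  0.0005 -0.0002] rows>= 0.0
```

View pics/end.png

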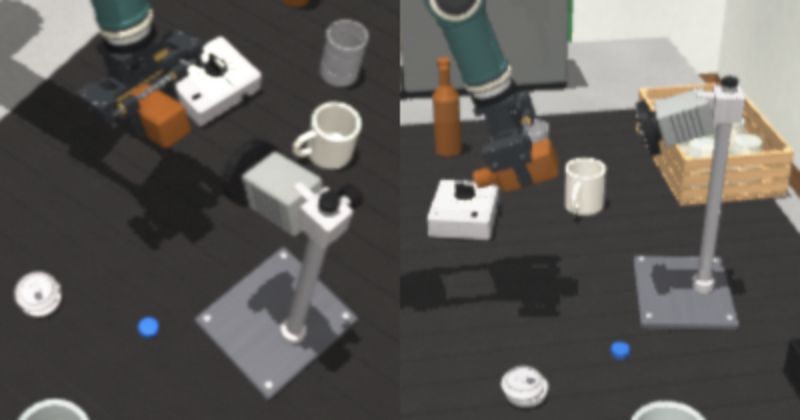

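Both views show the bottle base-on to the lens. Its base is about 4 mm too close and 2 mm to one side, so I trim that and hold.

```bash
python3 -m inch '[0.003,0.002,0.001,0,0,0, 0.007,0.004,0.002,0,0,0, 0.007,0.004,0.002,0,0,0, 0.007,0.004,0.002,0,0,0, 0.007,0.004,0.002,0,0,0, 0.007,0.004,0.002,0,0,0, 0.007,0.004,0.002,0,0,0, 0.007,0.004,0.002,0,0,0, 0.007,0.004,0.002,0,0,0]' && python3 -c "
from plant import ticket
print(ticket.sign_off())"
```

```text
clock: 13.9
ee_pos: [0.5602, 0.0244, 0.2554]
eef_rot: [180.0, 20.1, 168.7]
ft_force: [0.4, -0.9, -2.2]
gripper_width: 0.607
gripper_force: 30.0
the job is handed in; nothing more can be done
None
```

I turned the dimmer knob until its pointer lined up with the long mark, then picked up the square bottle and handed the job in at 13.9 s with it still held base to the lens, about 15 cm away, centred to within a few millimetres by my measurements (no verdict was shown).

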